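# Count brass discs into the tin of a counting tray

## Robot

A 6-joint arm with a two-finger parallel gripper is mounted at the origin on the work surface. World frame = base frame: x ahead of the robot, y to its left, z up, the work surface at z = 0. Lengths are in mm, angles in rad, forces in N, time in s.
With the tool pointing down it reaches from about 225 to 725 mm from the base axis. Payload 3.1 kg.
Tool frame: the origin (TCP) lies on the centre line of the jaws, within the pads' length; the fingertips stand 25 mm ahead of it and the grasp point (between the pads) lies 6 mm ahead of it; z points along the fingers, y is the direction in which the jaws open and shut (so a half turn about z gives the same grasp; the last joint's range is limited). The gripper opens to 85 mm and grips with 20 to 120 N. Pads are 22 mm wide; open, the fingers measure 114 mm over their backs; the gripper's body (76 mm by 85 mm) begins 54 mm behind the grasp point. The pads swing forward as they close: fully open they stand 13 mm farther back than shut.
Start: joints at [1.12, 0.048, 0.099, 1.622, 0, 1.443], TCP at [166.549, 497.874, 256.312] pointing down, gripper open.
Joint ranges: [-2.91, 2.91], [-0.99, 1.94], [-1.21, 1.42], [-2.12, 2.29], [-1.49, 1.47], [-3.14, 3.14]. Speed limits (rad/s): [2.79, 2.79, 3.14, 3.14, 3.14, 3.14].

## Interface

Orientations are given as a rotation vector (axis times angle).
In Python, from workcell import * gives the robot as it stands. Calls block until the motion is done:
- movep(position, orientation): joint-space move of the TCP to a pose.
- servo_line(position, rot=None, speed=150): straight line of the TCP; rot=None keeps the orientation; speed is the mean speed in mm/s.
- goto_joints(angles): joint-space move.
- release() and gripper_close(squeeze=None): open the fingers fully, or close them until they stop; squeeze is the grip in N (None keeps the last).
- hold(seconds).
- ik(position, orientation): joint angles nearest the present ones, or None.
- capture(name): name is "side" or "top"; returns (picture, depth): 384x512x3 uint8, blue, green, red; 384x512 float32, mm along the optical axis (not along the pixel's ray), 0 where there is no reading.
- get_calibration(name): a dict with "K" (3x3 intrinsics, pixels), "dist_coeffs" ([k1, k2, p1, p2, k3] as OpenCV has them; the pictures are not rectified), "R" (3x3) and "t" (3): a world point X has camera coordinates R X + t. Camera axes: x right, y down, z forward; pixel columns grow to the right and rows downward; lengths in mm; the calibration is good to about 2 mm. A picture is of the moment at which its call begins. get_calibration takes no time and is no camera call.
A pose or a line that the arm cannot do raises PlanningError and nothing moves.
- finish_job(): hands the job in, once; it reports no verdict.
Readings, each from a call of its own:
- current_t(): time.
- current_joint_positions(): joint angles.
- current_joint_velocities(): joint speeds.
- current_joint_efforts(): joint torques, N m.
- current_position(): TCP position.
- current_tcp_rot(): TCP orientation.
- current_wrist_force(): force on the tool from outside, world axes, zero at the start.
- current_ft_torque(): the same for the moment, N m.
- current_gripper_width(): finger opening in mm.
Only numpy, scipy, OpenCV 4.12 (cv2) and the standard library are available. Lean on these libraries where they do the work, as an engineer would, in place of code of your own. Each camera call takes 0.05 s, during which the arm holds its last target. There are 200 camera calls.

## Task

With a fingertip, push the three brass discs along the deck of the counting tray, one at a time, through the narrow gate so that each drops into the slot and the tin below it. Only slide the discs, do not pick them up, and let each one drop before bringing the next to the gate. Leave the steel nuts and the standing bolt where they are on the tray, and do not disturb the other things on the table.

Things in the scene. Friction and masses are not known exactly. Their poses are not given: they have to be found in the camera images.
- tray: dark blue-grey sheet-metal counting tray, fixed, 320 mm long (x) by 330 mm wide (y); origin on the table surface, x runs along the tray towards the gate and slot, y to its left, z up. Flat deck 75 mm above the origin, rear rim at x = -165, side rims at y = +-165 mm, all 14 mm high. Discs and nuts, in mixed places, start within x -95 to -15, |y| below 110 mm
- funnel (a point): middle of the mouth of the funnel at deck height, tray (x 45, y 0) mm; its frame is parallel to the tray's. Two straight bright steel fences, 14 mm high and 3 mm thick, run over the deck from the side rims at (x -10, y +-165 mm) in to the gate posts at (x 90, y +-22 mm)
- gate (a point): middle of the gate at deck height, tray x = 90 mm: 44 mm clear width across the tray's y between the ends of the two fences; its frame is parallel to the tray's. The deck ends here: straight beyond it lies the slot
- slot (a point): middle of the drop slot at deck height, tray x = 114 mm: opening 48 mm long (tray x 90 to 138) and 44 mm wide, with 14 mm high cheeks at its sides and a 22 mm high back stop at its far end. Under it stands a fixed tin, floor 5 mm above the table; a disc tips and falls in by itself once its centre is well past the gate line
- disc1: loose round brass disc lying flat on the tray's deck, 34 mm diameter, 8 mm thick, about 0.06 kg, slides when pushed; origin at the centre of its underside (on the deck: 75 mm above the table)
- disc2: loose round brass disc lying flat on the tray's deck, 34 mm diameter, 8 mm thick, about 0.06 kg, slides when pushed; origin at the centre of its underside (on the deck: 75 mm above the table)
- disc3: loose round brass disc lying flat on the tray's deck, 34 mm diameter, 8 mm thick, about 0.06 kg, slides when pushed; origin at the centre of its underside (on the deck: 75 mm above the table)
- nut1: loose bright steel hexagon nut lying flat on the deck, 30 mm across flats (35 mm across corners), 16 mm high; origin at the centre of its underside. A bystander: it stays where it is
- nut2: loose bright steel hexagon nut lying flat on the deck, 30 mm across flats (35 mm across corners), 16 mm high; origin at the centre of its underside. A bystander: it stays where it is
- bolt: loose steel hexagon bolt standing on its head in the rear left corner of the tray (tray x -142 to -125, y 110 to 140 mm), head 24 mm across flats and 10 mm high, shank 16 mm diameter, 55 mm high in all; origin at the centre of its underside. A bystander: it stays standing where it is
- strip1: bystander: loose brass flat bar on the table, 300 x 32 x 4 mm, right of the tray; origin at the centre of its underside
- strip2: bystander: loose brass flat bar on the table, 200 x 25 x 4 mm, right of the tray; origin at the centre of its underside
- brush: bystander: loose flat brush with pink handle on the table, right of the tray, about 165 x 62 x 16 mm; origin under the middle of its length
- spray: bystander: loose red spray can standing on the table, left of the tray, 64 mm diameter, 190 mm high; origin at the centre of its underside
- hammer: bystander: loose hammer lying on the table, left of the tray, head towards +x, about 260 mm long; origin near the middle of its length

How it is judged (in metres and radians):
On the way, in this order (a step that is already met when the one before it is completed fails the run):
1. a first disc has dropped into the tin (((horizontal distance between disc1 and slot below 0.04 m and height (world z) of disc1 below 0.05 m) or (horizontal distance between disc2 and slot below 0.04 m and height (world z) of disc2 below 0.05 m) or (horizontal distance between disc3 and slot below 0.04 m and height (world z) of disc3 below 0.05 m))), for 0.2 s.
2. a second disc has dropped into the tin ((((horizontal distance between disc1 and slot below 0.04 m and height (world z) of disc1 below 0.05 m) and (horizontal distance between disc2 and slot below 0.04 m and height (world z) of disc2 below 0.05 m)) or ((horizontal distance between disc1 and slot below 0.04 m and height (world z) of disc1 below 0.05 m) and (horizontal distance between disc3 and slot below 0.04 m and height (world z) of disc3 below 0.05 m)) or ((horizontal distance between disc2 and slot below 0.04 m and height (world z) of disc2 below 0.05 m) and (horizontal distance between disc3 and slot below 0.04 m and height (world z) of disc3 below 0.05 m)))), for 0.2 s.
3. the third disc has dropped into the tin (horizontal distance between each of disc1, disc2, disc3 and slot below 0.04 m and height (world z) of each of disc1, disc2, disc3 below 0.05 m), for 0.2 s.
At the end, for the whole second after the job is handed in: All three brass discs lie at rest in the tin below the slot (centre within 40 mm of the slot's middle, lower than 50 mm above the table); both nuts and the bolt are within 15 mm of where they started, the bolt upright (all of step 3 and linear speed of each of disc1, disc2, disc3 below 0.03 m/s and distance of each of nut1, nut2, bolt from where it was at the start of the episode below 0.015 m and angle between bolt's own z axis and vertical below 0.2 rad); the robot touches nothing.
It fails at once if two discs in the gate at once (both centres within 26 mm of the gate's middle) (distance between each of disc1, disc2 and gate below 0.026 m or distance between each of disc1, disc3 and gate below 0.026 m or distance between each of disc2, disc3 and gate below 0.026 m).
It fails at once if a disc is lifted more than 8 mm off the deck (height (world z) of any of disc1, disc2, disc3 above 0.083 m).
It fails at once if a nut or the bolt is shifted by more than 15 mm, or the bolt is tipped over (distance of any of nut1, nut2, bolt from where it was at the start of the episode above 0.015 m or angle between bolt's own z axis and vertical above 0.4 rad).
It fails at once if another thing on the table is shifted by more than 20 mm (distance of any of strip1, strip2, brush, spray, hammer from where it was at the start of the episode above 0.02 m).
It also fails if it takes over 72 s, if anything falls off the work surface, if the arm or the gripper's body presses on something with over 40 N, if the wrist force passes 120 N, or if a joint passes its speed limit or range.

## Working session

There is one attempt and no reset: what is moved stays moved. The work goes in short steps, each a Python script; the robot and the scene stay as the last script left them, time stands still between calls to the robot, and variables do not carry over. Pictures are saved under pics/ and viewed, about 8 in all and at most 12, crops included, and the job is handed in when it is done.

```bash
mkdir -p pics; ls
python3 - <<'E'
from workcell import *
import cv2
for n in("top","side"):
    p,d=capture(n); cv2.imwrite(f"pics/{n}0.png",p); import numpy as np; np.save(f"{n}0.npy",d)
    c=get_calibration(n); print(n,c)
print(current_t(),current_tcp_rot(),current_gripper_width())
E
```

```text
pics
top {'K': array([[471.83581811,   0.        , 256.27356502],
       [  0.        , 471.83581811, 189.90558335],
       [  0.        ,   0.        ,   1.        ]]), 'dist_coeffs': array([-0.18457468,  0.        ,  0.        ,  0.        ,  0.        ]), 'R': array([[-2.41746543e-02, -9.99702061e-01, -3.37273947e-03],
       [-9.89447680e-01,  2.44085220e-02, -1.42819860e-01],
       [ 1.42859632e-01, -1.15471489e-04, -9.89742953e-01]]), 't': array([  -8.55720883,  520.15323006, 1806.68778833])}
side {'K': array([[491.16853957,   0.        , 256.01786969],
       [  0.        , 491.16853957, 189.22884983],
       [  0.        ,   0.        ,   1.        ]]), 'dist_coeffs': array([-0.01499836,  0.        ,  0.        ,  0.        ,  0.        ]), 'R': array([[ 0.94436783, -0.32877228,  0.00884297],
       [-0.20141325, -0.59937823, -0.77471184],
       [ 0.26000406,  0.72983184, -0.63225261]]), 't': array([-494.93123867,  144.49382485, 1919.80891629])}
0.1 [-0.50477779 -3.10016196  0.00330514] 85.23221144167152
```

View pics/top0.png

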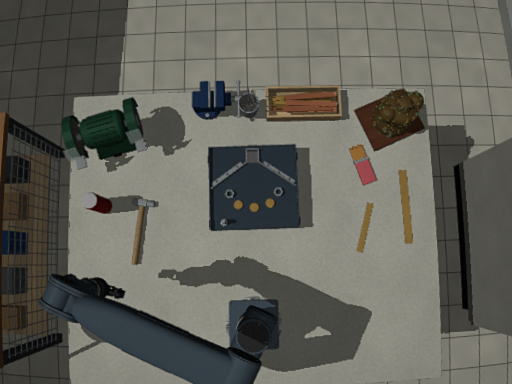

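View pics/side0.png

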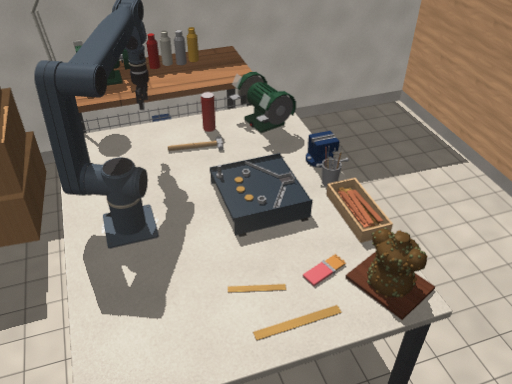

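```bash
cat > h.py <<'E'
import numpy as np, cv2
from workcell import *
def px2w(uv,z,name="top"):
    c=get_calibration(name)
    n=cv2.undistortPoints(np.array(uv,float).reshape(-1,1,2),c["K"],c["dist_coeffs"]).reshape(-1,2)
    r=np.c_[n,np.ones(len(n))]@c["R"]; o=-c["R"].T@c["t"]
    return (o+r*((z-o[2])/r[:,2])[:,None])[:,:2]
def w2px(X,name="top"):
    c=get_calibration(name)
    return cv2.projectPoints(np.array(X,float).reshape(-1,1,3),cv2.Rodrigues(c["R"])[0],c["t"],c["K"],c["dist_coeffs"])[0].reshape(-1,2)
def brass(p,box=(200,135,310,240)):
    h=cv2.cvtColor(p,cv2.COLOR_BGR2HSV); m=cv2.inRange(h,(10,110,90),(30,255,255))
    x0,y0,x1,y1=box; k=np.zeros_like(m); k[y0:y1,x0:x1]=m[y0:y1,x0:x1]
    n,_,st,ce=cv2.connectedComponentsWithStats(k)
    return [(ce[i],st[i,4]) for i in range(1,n) if st[i,4]>=15]
E
python3 - <<'E'
from h import *
p=cv2.imread("pics/top0.png")
for c,a in brass(p): print(c,a,px2w(c,83)[0])
cv2.imwrite("pics/crop0.png",cv2.resize(p[138:238,202:307],None,fx=6,fy=6,interpolation=cv2.INTER_CUBIC))
d=np.load("top0.npy"); print(d[215,270],d[135,300])
E
```

```text
[269.55737705 202.68852459] 61 [462.93727509 -70.47761728]
[237.76666667 204.23333333] 60 [459.99381998  50.30878836]
[253.85483871 206.85483871] 62 [448.50930946 -10.5118057 ]
1793.3174 1917.39
```

View pics/crop0.png

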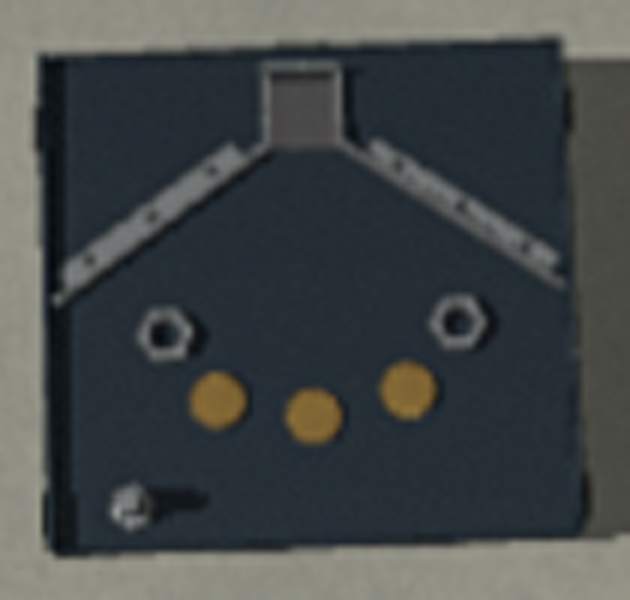

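```bash
cat >> h.py <<'E'
def crop(u): return np.array(u,float)/6-0.42+[202,138]
E
python3 - <<'E'
from h import *
w=px2w(crop([(40,55),(560,42),(582,535),(57,553)]),89)
loc=np.array([(155,165),(155,-165),(-165,-165),(-165,165)],float)
# rigid fit
a=loc-loc.mean(0); b=w-w.mean(0)
th=np.arctan2((a[:,0]*b[:,1]-a[:,1]*b[:,0]).sum(),(a*b).sum())
R=np.array([[np.cos(th),-np.sin(th)],[np.sin(th),np.cos(th)]]); t=w.mean(0)-R@loc.mean(0)
print("tray",t,th,"res",(loc@R.T+t-w).round(1).tolist())
L=lambda q:((q-t)@R).round(1).tolist()
p=cv2.imread("pics/top0.png")
for c,a in brass(p): print("disc",L(px2w(c,83)))
print("nuts",L(px2w(crop([(165,334),(459,322)]),91)),"bolt",L(px2w(crop([(131,506)]),110)))
print("slot corners front(back) inner",L(px2w(crop([(270,72),(334,70)]),92)),"gate edge",L(px2w(crop([(272,148),(340,147)]),75)))
print("fence ends outer",L(px2w(crop([(57,301),(564,286)]),89)))
E
```

```text
tray [531.03404448  -9.71933529] 0.010257815228148738 res [[-1.0, -3.3], [2.3, 1.6], [-0.6, 0.6], [-0.7, 1.1]]
disc [[-68.7, -60.1]]
disc [[-70.4, 60.8]]
disc [[-82.5, 0.1]]
nuts [[-28.3, 92.2], [-27.1, -93.8]] bolt [[-137.9, 115.1]]
slot corners front(back) inner [[138.6, 20.5], [138.4, -20.5]] gate edge [[92.4, 21.1], [91.5, -22.7]]
fence ends outer [[-4.5, 160.4], [-6.1, -161.5]]
```

```bash
cat >> h.py <<'E'
T=np.array([531.0,-9.7]); TH=0.0103
RT=np.array([[np.cos(TH),-np.sin(TH)],[np.sin(TH),np.cos(TH)]])
toL=lambda q:(np.atleast_2d(q)-T)@RT
toW=lambda q:RT@np.array(q,float)+T
def discs(p,name):
    out=[]
    for c,a in brass(p,(0,0,512,384)):
        l=toL(px2w(c,83,name))[0]
        if -165<l[0]<100 and abs(l[1])<165: out.append((l.round(1),int(a)))
    return out
def rot(phi,flip=True):  # tool down, tool x along tray direction phi (or opposite)
    f=phi+TH+(np.pi if flip else 0)
    x=np.array([np.cos(f),np.sin(f),0]); z=np.array([0,0,-1.]); 
    return cv2.Rodrigues(np.c_[x,np.cross(z,x),z])[0].ravel()
P=lambda l,z:[*toW(l),z]
E
python3 - <<'E'
from h import *
for n in("top","side"): print(n,discs(cv2.imread(f"pics/{n}0.png"),n))
for f in(True,False):
  for l,ph in [((-120,0),0),((80,0),0),((-100,75),-.45),((-100,-75),.45)]:
    q=ik(P(l,103),rot(ph,f)); print(f,l,None if q is None else np.round(q,2))
E
```

```text
top [(array([-68.7, -60.1]), 61), (array([-70.4,  60.7]), 60), (array([-82.5,   0. ]), 62)]
side [(array([-67.4,  57.8]), 33), (array([-79.5,  -3.6]), 39), (array([-65.4, -63.6]), 36)]
True (-120, 0) [-0.19 -0.23 -0.47  1.34  0.   -0.2 ]
True (80, 0) [-0.12  0.29  0.07  1.35  0.   -0.13]
True (-100, 75) [-0.01 -0.17 -0.41  1.33  0.    0.43]
True (-100, -75) [-0.35 -0.15 -0.4   1.32  0.   -0.81]
False (-120, 0) [-0.19 -0.23 -0.47  1.34  0.    2.94]
False (80, 0) [-0.12  0.29  0.07  1.35  0.    3.01]
False (-100, 75) [-0.01 -0.17 -0.41  1.33  0.   -2.71]
False (-100, -75) [-0.35 -0.15 -0.4   1.32  0.    2.33]
```

```bash
cat >> h.py <<'E'
ZL,ZH=103,150
def side(tag=None):
    p,_=capture("side")
    if tag: cv2.imwrite(f"pics/{tag}.png",p)
    return [(l-[3,-3.5],a) for l,a in discs(p,"side")]
def push(a,b,gap=12,zh=ZH,speed=80):
    """push disc with centre at a until its centre is at b (tray frame), from directly behind; then back off and up"""
    a,b=np.array(a,float),np.array(b,float); u=(b-a)/np.linalg.norm(b-a); r=rot(np.arctan2(u[1],u[0]))
    s=a-u*(17+11+gap); e=b-u*28
    movep(P(s,zh),r); servo_line(P(s,ZL),speed=80); f0=current_wrist_force()
    servo_line(P(e,ZL),speed=speed); f1=current_wrist_force()
    servo_line(P(e-u*12,ZL),speed=100); servo_line(P(e-u*25,zh),speed=150)
    print("t",current_t(),"f",np.round(f0,1),np.round(f1,1))
E
python3 - <<'E'
from h import *
gripper_close()
print(current_gripper_width())
movep(P((-125,0),200),rot(0))
push((-82.5,0),(35,0))
print(side("s1"))
p,_=capture("top"); cv2.imwrite("pics/t1.png",p); print(discs(p,"top"))
print(current_t())
E
```

```text
0.05008538668654789
t 6.4583 f [-0.4  0.   0.1] [-0.4 -0.2  0.6]
[(array([-70.8,  60.9]), 34), (array([33.2, -0.1]), 36), (array([-68.4, -60.1]), 36)]
[(array([-68.7, -60.1]), 61)]
6.5583
```

View pics/s1.png

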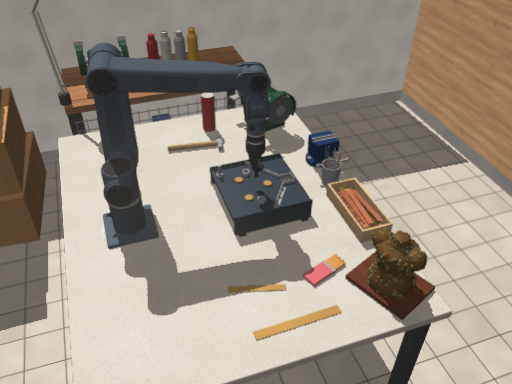

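The side view shows the pushed disc at pixel (267,183), in the funnel and on the centre line. The other two discs, near (238,179) and (249,197), have not moved. Next I push it through the gate.

Run:
```python
from h import *
push((33.2,0),(111,0))
print(side("s2"))
p,_=capture("top"); cv2.imwrite("pics/t2.png",p)
p=cv2.imread("pics/s2.png"); cv2.imwrite("pics/s2c.png",cv2.resize(p[140:245,195:325],None,fx=5,fy=5,interpolation=cv2.INTER_CUBIC))
print(current_t())
```

```text
t 9.5667 f [-0.5 -0.6 -0.1] [ 0.6  0.3 -0.5]
[(array([-70.4,  61.3]), 33), (array([-68.4, -60.1]), 36)]
9.6667
```

View pics/s2c.png

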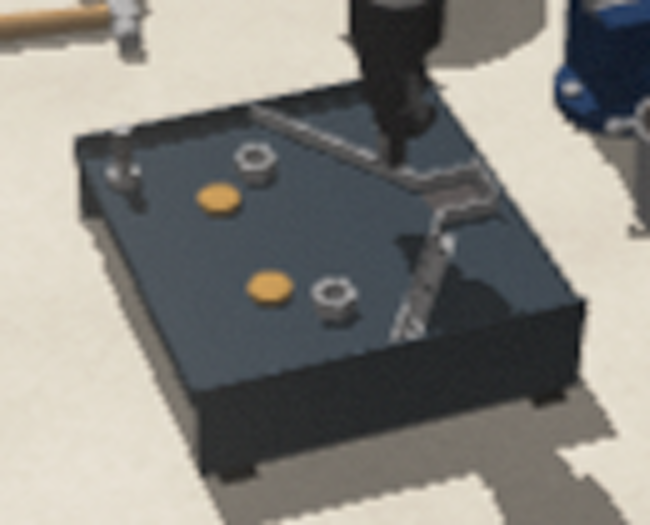

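Run:
```python
from h import *
push((-70.6,60.9),(30,0))
print(side("s3"))
p,d=capture("top"); cv2.imwrite("pics/t3.png",p); print(current_t())
c=cv2.resize(p[138:238,202:307],None,fx=5,fy=5,interpolation=cv2.INTER_CUBIC); cv2.imwrite("pics/t3c.png",c)
```

```text
t 13.675 f [-0.1 -0.1  0.8] [ 0.3 -0.1  0.2]
[(array([26.4,  1.4]), 34), (array([-68.4, -60.1]), 36)]
13.775
```

View pics/t3c.png

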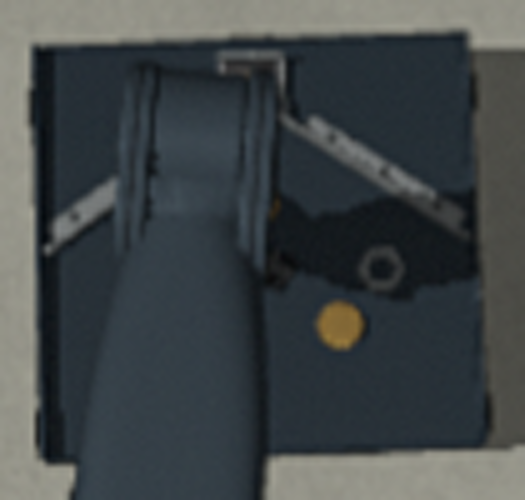

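The arm covers the slot from the top camera, so I'm moving it aside briefly to confirm the first drop.

Run:
```python
from h import *
movep(P((-60,-60),220),rot(0)); movep([380,-250,250],rot(0))
p,d=capture("top"); print(current_t(),discs(p,"top"))
cv2.imwrite("pics/t4c.png",cv2.resize(p[138:238,202:307],None,fx=6,fy=6,interpolation=cv2.INTER_CUBIC))
for n in ("slot",): 
    u=np.round(w2px([*toW((114,0)),5+8])[0]).astype(int); print(u); print(brass(p,(u[0]-8,u[1]-8,u[0]+9,u[1]+9)))
```

```text
15.3917 [(array([27.8,  1.3]), 59), (array([-68.7, -60.1]), 61)]
[252 160]
[]
```

View pics/t4c.png

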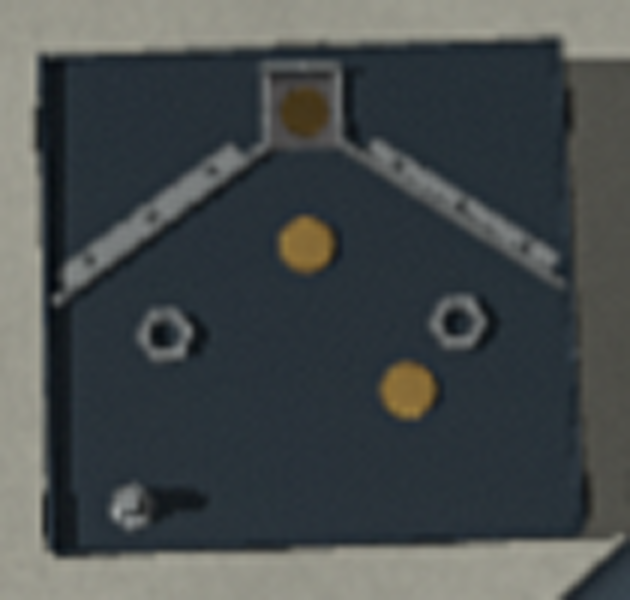

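The first disc lies in the tin (dark brass at crop (304,112)). The second is at (306,244), on the centre line, and the nuts and bolt have not moved. I'll push the second through, then bring the third up.

Run:
```python
from h import *
movep(P((-40,-20),200),rot(0))
push((27.5,1.3),(111,0))
print(side())
movep(P((-60,-60),220),rot(0)); movep([380,-250,250],rot(0))
p,d=capture("top"); print(current_t(),discs(p,"top"))
cv2.imwrite("pics/t5c.png",cv2.resize(p[138:238,202:307],None,fx=6,fy=6,interpolation=cv2.INTER_CUBIC))
print(d[153:161,250:256:2])
```

```text
t 19.5583 f [-0.1  0.2 -0. ] [ 0.1 -0.3  1.5]
[(array([-68.4, -60.1]), 36)]
21.1417 [(array([-68.7, -60.1]), 61)]
[[1891.5974 1889.7136 1893.8262]
 [1880.6954 1889.384  1887.4797]
 [1891.4429 1888.6975 1874.2596]
 [1883.5532 1884.7177 1877.0454]
 [1882.7136 1881.9092 1881.5254]
 [1888.3105 1880.4136 1877.0995]
 [1879.5725 1878.7344 1875.8716]
 [1872.7162 1872.7783 1880.1239]]
```

View pics/t5c.png

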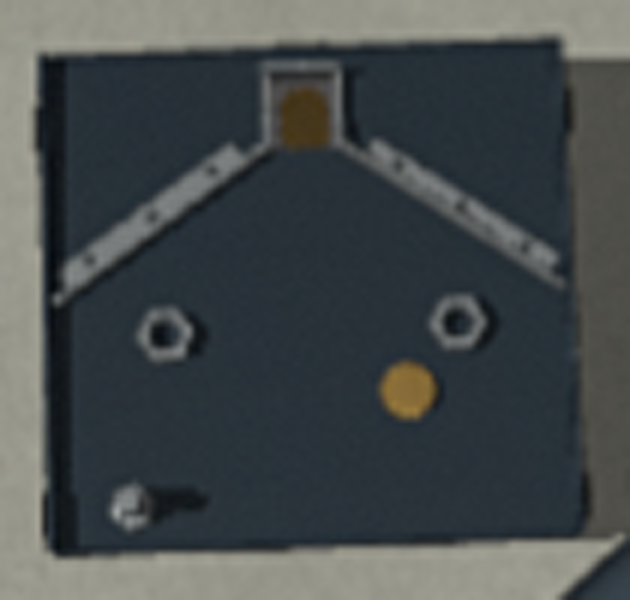

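Both discs are stacked in the tin, with depth there about 1880 mm (below deck level). Now the third disc.

Run:
```python
from h import *
movep(P((-100,-80),200),rot(.55))
push((-68.7,-60.1),(30,0))
s=side(); print(s)
c=[l for l,a in s if 10<l[0]<50 and abs(l[1])<10]
if len(c)==1:
    push(c[0],(111,0)); print(side())
movep(P((-60,-60),220),rot(0)); movep([380,-250,250],rot(0)); hold(.5)
p,d=capture("top"); print(current_t(),discs(p,"top"))
cv2.imwrite("pics/t6c.png",cv2.resize(p[138:238,202:307],None,fx=6,fy=6,interpolation=cv2.INTER_CUBIC))
print(d[153:163,248:258:2].round())
```

```text
t 25.4083 f [ 0.6 -0.4 -0.1] [ 0.4 -0.4 -0.4]
[(array([29.9, -0.5]), 36)]
t 28.875 f [ 0.4  1.1 -0.1] [ 0.5 -0.2  0.4]
[]
30.9583 []
[[1902. 1897. 1887. 1897. 1902.]
 [1896. 1892. 1898. 1885. 1899.]
 [1901. 1894. 1891. 1883. 1895.]
 [1898. 1894. 1885. 1883. 1894.]
 [1899. 1892. 1869. 1881. 1896.]
 [1897. 1873. 1869. 1866. 1875.]
 [1896. 1869. 1881. 1879. 1864.]
 [1884. 1875. 1870. 1868. 1869.]
 [1899. 1871. 1869. 1869. 1876.]
 [1820. 1828. 1818. 1819. 1811.]]
```

View pics/t6c.png

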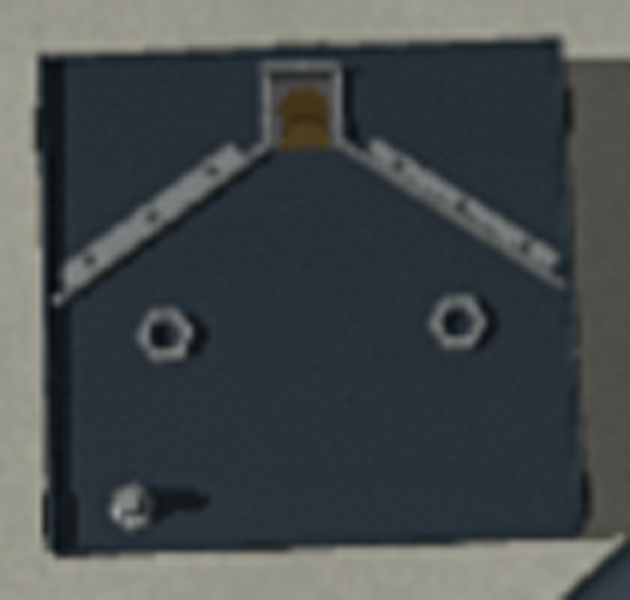

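All three discs are in the tin. The topmost surface reads about 50 mm below the deck, and the nuts and bolt haven't moved. The arm is clear, so I'm handing in.

```bash
python3 -c "
from h import *
finish_job()"
```

```text
the job is handed in; nothing more can be done
```

All three brass discs are in the tin, and I handed the job in at about 31 s of the 72 s allowed. I pushed them one at a time with the closed fingertips: the middle disc first, then the left, then the right. I waited for each to drop before moving the next to the gate.

- **Discs:** The last top picture shows no brass left on the deck and the discs overlapping in the slot. The topmost surface is about 50 mm below deck level, so every disc is under the 50 mm height limit.
- **Nuts and bolt:** Both nuts and the standing bolt sit at the same pixels as at the start.
- **Forces:** Wrist force readings before and after each push stayed under 2 N.
- **Other things on the table:** I did not compare the strips, brush, spray can and hammer against the start. The arm never went near them at low height.
- **Camera disagreement:** The side camera read positions about 3 mm off from the top camera, so I corrected it to match the top view.

No check failed.

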